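# Fasten the hasp of the tea chest

## Robot

A 6-joint arm with a two-finger parallel gripper is mounted at the origin on a cart in front of the work surface, level with it; the furniture and walls round the work are solid. World frame = base frame: x ahead of the robot, y to its left, z up, the work surface at z = 0. Lengths are in m, angles in rad, forces in N, time in s.
With the tool pointing down it reaches from about 0.375 to 0.9 m from the base axis. Payload 3.1 kg.
Tool frame: the origin (TCP) lies between the finger pads; the fingertips stand 8 mm ahead of it and the grasp point (between the pads) lies 11 mm behind it; z points along the fingers, y is the line along which they close (so a half turn about z gives the same grasp; the last joint's range is limited). The gripper opens to 87 mm and grips with 3 to 60 N. Pads are 19 mm wide; open, the fingers measure 117 mm over their backs; the gripper's body (75 mm by 190 mm) begins 51 mm behind the grasp point.
Start: joints at [-1.284, 0.527, 1.433, -0, 1.181, -0.178], TCP at [0.281, -0.558, 0.231] pointing down, gripper open.
Joint ranges: [-3.08, 3.08], [-0.75, 2.2], [0.22, 2.44], [-1.43, 4.57], [0, 2.65], [-2.85, 2.85]. Speed limits (rad/s): [2.79, 2.79, 3.14, 3.14, 3.14, 3.14].

## Interface

Orientations are given as a unit quaternion [x, y, z, w].
In Python, from rig import robot, vision, job gives the robot as it stands.
- The arm moves only by the shell command python3 -m handwheel 'ROWS' [OPENING] [FORCE]. ROWS is JSON, a list of rows, each a list of 4 numbers: the shift along the tool's x, y, z as a fraction of full scale, then the turn about the tool's z as a fraction of full scale. A call has 1 to 20 rows; each row is the pose to reach, as a shift and turn from the pose commanded when the call began, along the tool's axes at that moment, turning the shorter way round; what a row does not reach only later rows make up. Full scale, the value 1, is 300 mm for a shift and 2 pi rad for a turn. A row lasts 1/12 s, in which the tool goes at most 41.7 mm and 7.16 degrees, less where a joint would pass 70% of its speed; a pose out of reach is approached as far as the arm can. A call with a number of a shift or a turn outside -1 to 1 is refused whole. A call with a gripper value outside its range is refused whole. OPENING is the opening in per cent of the stroke, from 0 (shut) to 100 (fully open), set as the call begins (- or left out, the last holds). The fingers move at their own pace and stop on an object; FORCE is the grip in N (left out, the last holds). Time passes only in rows, so rows that repeat a pose let the fingers close. It gives the time, the measured TCP pose, the force, the opening and the grip force at its end, in the units of the state.
- robot.get_obs(): the state, without advancing time (a new reading comes with each control period).
- vision.camera(name): name is "scene" or "top" or "wrist"; returns a dict with "frame" (420x560x3 uint8, red, green, blue), "K" (3x3 intrinsics, pixels), "k1" (the pictures are not rectified: a ray, as slopes to the right and down, at radius r is drawn at 1 + k1 r^2 times it, then the intrinsics apply), "cam_to_world" (4x4, takes a point from camera to world coordinates); the wrist camera has in their place "hand_eye" (4x4, takes a point from camera to tool coordinates, whose origin is the TCP and whose axes are the flange's). Camera axes: x right, y down, z forward; pixel columns grow to the right and rows downward; lengths in m; the calibration is good to about 2 mm. A picture is of the moment at which its call begins: read the wrist's pose just before it. There is no depth.
- job.hand_in(): hands the job in; it is judged then, once.
Trained networks look in the newest picture that a camera, given by its name, has taken for a name from the list of things; names that differ only in an ending like _2 or _b are one class to them, and where a whole thing is asked for, a point or a joint stands for the part that bears it (a point fixed in the world has none). Each returns a list of dicts, best first, with "conf" (0 to 1); they miss things now and then, are a little off and sometimes report something else, mostly with a low value. They report only what shows in the picture. A call takes as long as a camera call.
- vision.look_for(camera, label): "point" ([row, column] in pixels, amid what is visible of it).
- vision.outline_of(camera, label): "mask" (420x560 bool, what is visible of it) and "point" ([row, column] in pixels, amid what is visible of it).
The state is a dict: "time": time; "q": joint angles; "joint_velocities": joint speeds; "joint_torque": joint torques, N m; "position": TCP position; "tool_rot": TCP orientation; "ft_force": force on the tool from outside, world axes, zero at the start; "moment": the same for the moment, N m; "grip_width": finger opening in m; "grip_force": force on a finger pad.
Only numpy, scipy, OpenCV 4.12 (cv2) and the standard library are available. Lean on these libraries where they do the work, as an engineer would, in place of code of your own. Each camera call takes 0.05 s, during which the arm holds its last target. There are 200 camera calls.

## Task

Two wooden boxes on the worktop have their lids shut but their hasps thrown open. Fasten the small square one, the tea chest: swing its steel hasp over the staple on its lid until it lies flat. Leave the hasp of the long, low box open just as it is.

Things in the scene. Friction and masses are not known exactly. Their poses are not given: they have to be found in the camera images.
- tea_chest: Small square wooden box, 140 x 140 x 85 mm high, lid shut; fixed, only its hasp moves. Origin: centre of its underside; z up, x from hasp hinge towards staple (away from the robot), y along the hinge line. Hinge line at x = -45, z = 91 mm, strap centred on y = 0. Staple: upright steel loop on the lid at x = 13, y = 0, 18 mm long in x, 4 mm thick, its top at z = 106 mm.
- chest_hasp (a joint): Angle of the tea chest's hasp in rad: 0 = flat over the lid, staple through its slot (hard stop); pi/2 = upright; more = leaning back from the staple, towards the robot (stop at 2.6). It starts between 1.75 and 2.1. The hinge is stiff: the strap stays at any angle; about 1 N at its end moves it.
- chest_hasp_tip (a point): Centre of the rolled end (8 mm thick) of the tea chest's hasp, 100 mm from its hinge line. The hasp is a steel strap 36 mm wide along the hinge line, 4 mm thick, 104 mm long from the hinge line; its slot runs from 45 to 71 mm, the rest is solid plate. Lying flat, its upper face is 93 mm above the worktop.
- long_hasp_tip (a point): Centre of the rolled end of the like hasp on the other box, which must stay open. That box is long and low, 130 x 210 (along its hinge line) x 60 mm high, fixed, of the same wood; its hinge line is 66 mm above the worktop.

How it is judged:
At the end, for the whole second after the job is handed in: The tea chest's hasp lies over its staple within 0.15 rad (about 9 degrees) of flat, and the end of the long box's hasp is within 20 mm of where it started (value of joint chest_hasp below 0.15 rad and distance of long_hasp_tip from where it was at the start of the episode below 0.02 m); the robot touches nothing.
It fails at once if the long box's hasp was swung (its end moved more than 20 mm) (distance of long_hasp_tip from where it was at the start of the episode above 0.02 m).
It also fails if it takes over 35 s, if anything falls off the work surface, if the arm or the gripper's body presses on something with over 40 N, if the wrist force passes 120 N, or if a joint passes its speed limit or range.

## Working session

There is one attempt and no reset: what is moved stays moved. The work goes in short steps, Python scripts to look and compute and a shell command to move; the robot and the scene stay as the last step left them, time stands still between calls to the robot, and variables do not carry over. Pictures are saved under pics/ and viewed, at most 10 in all, crops included, and the job is handed in when it is done.

```bash
mkdir -p pics; cat > h.py <<'E'
import numpy as np, cv2
from rig import robot, vision, job
def ray(c,p,T=None):
    K=np.array(c["K"]);T=np.array(c["cam_to_world"]) if T is None else T
    x=cv2.undistortPoints(np.array([[[p[1],p[0]]]],float),K,np.array([c["k1"],0,0,0,0]))[0,0]
    return T[:3,3],T[:3,:3]@np.array([x[0],x[1],1])
def atz(c,p,z,T=None):
    o,d=ray(c,p,T);return o+d*(z-o[2])/d[2]
def proj(c,P,T=None):
    K=np.array(c["K"]);T=np.array(c["cam_to_world"]) if T is None else T
    W=np.linalg.inv(T);r=cv2.Rodrigues(W[:3,:3])[0]
    return cv2.projectPoints(np.array(P,float).reshape(-1,1,3),r,W[:3,3],K,np.array([c["k1"],0,0,0,0]))[0][:,0]
E
python3 - <<'E'
from h import *
o=robot.get_obs();print(o["position"],o["tool_rot"],o["time"])
for n in("top","scene"):
    c=vision.camera(n);cv2.imwrite(f"pics/{n}0.png",c["frame"][:,:,::-1])
    for l in("tea_chest","chest_hasp","chest_hasp_tip","long_hasp_tip"):
        for r in vision.look_for(n,l)[:3]: print(n,l,r["conf"],r["point"],atz(c,r["point"],.085).round(3))
E
```

```text
[ 0.28053983 -0.55769528  0.22955763] [ 9.72998487e-01  2.30808903e-01 -6.45337534e-05 -1.09137248e-03] 0.0
top chest_hasp 0.61 [235.2, 384.2] [ 0.521 -0.225  0.085]
top chest_hasp_tip 0.59 [239.5, 384.3] [ 0.512 -0.225  0.085]
top long_hasp_tip 0.72 [221.7, 171.2] [0.546 0.236 0.085]
scene tea_chest 0.81 [164.8, 341.4] [ 0.546 -0.189  0.085]
scene chest_hasp 0.77 [151.0, 356.2] [ 0.553 -0.259  0.085]
scene long_hasp_tip 0.73 [249.2, 214.9] [0.568 0.226 0.085]
```

View pics/top0.png

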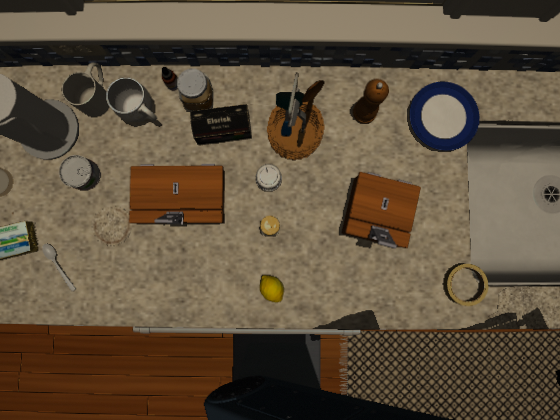

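View pics/scene0.png

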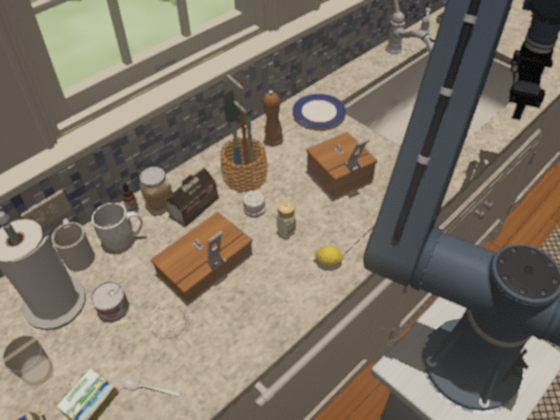

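The top picture shows the tea chest at about (383,208), slightly yawed, with its staple at (385,203) and hasp at (382,237). The long box is at (177,195) and its hasp at (172,218). The scene view agrees, with both straps leaning up.

```bash
python3 - <<'E'
from h import *
from scipy.optimize import least_squares
c=vision.camera("top");f=c["frame"]
cv2.imwrite("pics/crop.png",cv2.resize(f[160:260,330:435],None,fx=6,fy=6,interpolation=cv2.INTER_CUBIC)[:,:,::-1][:600])
for r in vision.outline_of("top","tea_chest")[:2]:
    m=r["mask"].astype(np.uint8);print(r["conf"],r["point"],m.sum(),cv2.minAreaRect(cv2.findNonZero(m)))
# corners lid from picture (row,col)
P=[atz(c,p,.085)[:2] for p in((172,358),(186,420),(247,408),(232,345))]
P=np.array(P);print(P.round(3),np.linalg.norm(P-np.roll(P,1,0),axis=1).round(3),P.mean(0))
print("staple",atz(c,(203,385),.1))
print(np.array(c["cam_to_world"])[:3,3])
E
```

```text
0.55 [207.7, 381.4] 4346 ((381.23529052734375, 210.058837890625), (67.90996551513672, 67.90996551513672), 14.03624439239502)
[[ 0.659 -0.17 ]
 [ 0.63  -0.306]
 [ 0.496 -0.277]
 [ 0.528 -0.14 ]] [0.135 0.14  0.137 0.14 ] [ 0.57821432 -0.2231121 ]
staple [ 0.58991216 -0.22427797  0.1       ]
[0.48998248 0.01413458 1.05971062]
```

View pics/crop.png

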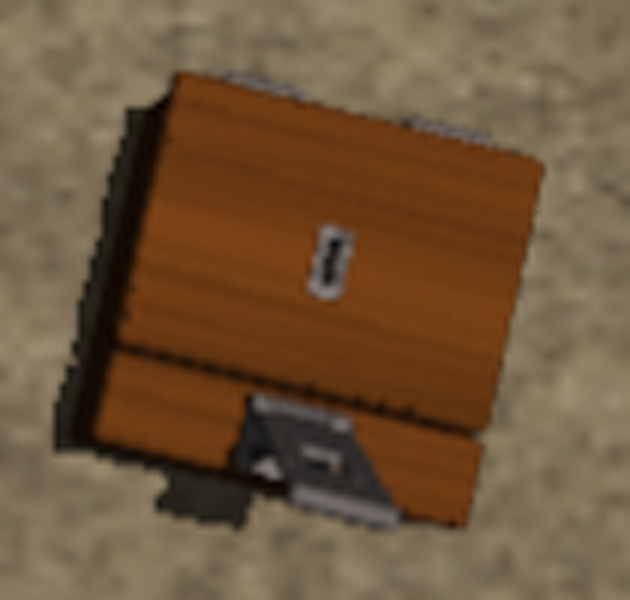

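The crop shows the lid yawed about -12.5° and the staple at its middle. The strap runs from the hinge at crop (300,410) to its rolled end at crop (345,508), leaning towards the robot. The lid sides come out at 135–140 mm and the staple lies about 13 mm beyond the centre, so the fit holds. The plan is to shut the fingers, go behind the strap and sweep it over in an arc.

```bash
cat >> h.py <<'E'
from scipy.spatial.transform import Rotation as R
C=np.array([.578,-.223]);YAW=np.radians(-12.4);ex=np.array([np.cos(YAW),np.sin(YAW)]);ey=np.array([-ex[1],ex[0]])
def W(x,y,z): return np.r_[C+(x*ex+y*ey)/1000,z/1000]
def rows(pts):
    o=robot.get_obs();M=R.from_quat(o["tool_rot"]).as_matrix();t=M[:,0]
    a=YAW-np.arctan2(t[1],t[0]);turn=-((a+np.pi)%(2*np.pi)-np.pi)
    print("turn",turn/2/np.pi)
    for p in pts: print(p,W(*p).round(3),(M.T@(W(*p)-o["position"])/.3).round(4))
E
python3 - <<'E'
from h import *
c=vision.camera("top")
for th in np.arange(1.7,2.2,.1):
    print(th,proj(c,[W(-45+100*np.cos(th),0,91+100*np.sin(th))]).round(1))
print("hinge,staple",proj(c,[W(-45,0,91),W(13,0,106)]).round(1), "seen tip (387.5,244.7), hinge ~(380,229), staple (385,203)")
rows([(-130,0,232),(-130,0,165)])
E
```

```text
1.7 [[389.9 233.4]]
1.8 [[388.7 238.4]]
1.9000000000000001 [[387.3 243.3]]
2.0 [[385.9 248. ]]
2.1000000000000005 [[384.4 252.5]]
2.2 [[382.8 256.6]]
hinge,staple [[379.3 229.2]
 [386.4 202.4]] seen tip (387.5,244.7), hinge ~(380,229), staple (385,203)
turn 0.10857537239150973
(-130, 0, 232) [ 0.451 -0.195  0.232] [ 1.0511 -0.8271 -0.0048]
(-130, 0, 165) [ 0.451 -0.195  0.165] [ 1.0511 -0.8271  0.2185]
```

The projected model matches the picture, with the hasp at about 1.93 rad. Moving to a point behind the strap, high, with the fingers shut.

```bash
python3 -m handwheel '[[0.1,-0.08,0,0.02],[0.2,-0.16,0,0.04],[0.3,-0.24,0,0.055],[0.4,-0.32,0,0.07],[0.5,-0.4,0,0.085],[0.6,-0.48,0,0.1],[0.7,-0.56,0,0.1086],[0.8,-0.63,0,0.1086],[0.9,-0.71,0,0.1086],[0.98,-0.77,0,0.1086],[1,-0.827,0,0.1086],[1,-0.827,0,0.1086],[1,-0.827,0,0.1086]]' 0 10
python3 - <<'E'
from h import *
o=robot.get_obs();T=np.eye(4);T[:3,:3]=R.from_quat(o["tool_rot"]).as_matrix();T[:3,3]=o["position"]
c=vision.camera("wrist");T=T@np.array(c["hand_eye"]);f=c["frame"].copy()
for p in proj(c,[W(13,0,106),W(-45,0,91),W(-45-35,0,91+94),W(70,70,85),W(70,-70,85)],T): cv2.circle(f,tuple(int(v) for v in p),4,(0,255,0),1)
cv2.imwrite("pics/w1.png",f[:,:,::-1])
rows([(-130,0,232),(-130,0,165),(-90,0,163),(-56,0,163),(-19,0,164)])
E
```

```text
time: 1.73
position: [0.4375, -0.2013, 0.2308]
tool_rot: [0.994, -0.107, 0.0, 0.0]
ft_force: [0.1, 0.5, -1.3]
grip_width: 0.0084
grip_force: 0.0
turn 9.384423307559073e-05
(-130, 0, 232) [ 0.451 -0.195  0.232] [ 0.0382 -0.0337 -0.0038]
(-130, 0, 165) [ 0.451 -0.195  0.165] [ 0.038  -0.0339  0.2195]
(-90, 0, 163) [ 0.49  -0.204  0.163] [ 0.1713 -0.0339  0.2263]
(-56, 0, 163) [ 0.523 -0.211  0.163] [ 0.2846 -0.0338  0.2264]
(-19, 0, 164) [ 0.559 -0.219  0.164] [ 0.408  -0.0337  0.2232]
```

View pics/w1.png

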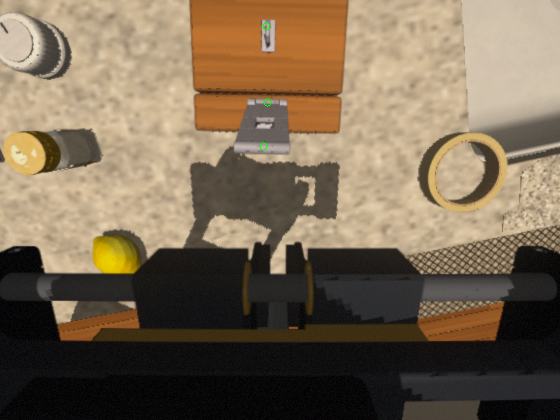

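The wrist picture shows the hasp's rolled end at (263,147), its hinge at (267,102) and the staple at (268,36). All are within a few mm of my projections, so I'll lower behind the strap and push.

```bash
python3 -m handwheel '[[0.038,-0.034,0,0],[0.038,-0.034,0.08,0],[0.038,-0.034,0.16,0],[0.038,-0.034,0.22,0],[0.038,-0.034,0.224,0],[0.08,-0.034,0.225,0],[0.12,-0.034,0.226,0],[0.16,-0.034,0.226,0],[0.2,-0.034,0.226,0],[0.24,-0.034,0.226,0],[0.285,-0.034,0.226,0],[0.32,-0.034,0.226,0],[0.36,-0.034,0.225,0],[0.4,-0.034,0.224,0],[0.41,-0.034,0.223,0],[0.41,-0.034,0.223,0]]' 0
python3 - <<'E'
from h import *
rows([(-19,0,164),(6,0,152),(27,0,132),(36,0,122),(38.5,0,112),(38.5,0,100)])
c=vision.camera("scene");f=c["frame"][110:220,280:400]
cv2.imwrite("pics/s1.png",cv2.resize(f,None,fx=5,fy=5,interpolation=2)[:,:,::-1])
E
```

```text
time: 3.12
position: [0.5606, -0.2201, 0.1644]
tool_rot: [0.994, -0.109, 0.001, 0.001]
ft_force: [-0.0, -0.8, 0.3]
grip_width: 0.0005
grip_force: 0.0
turn -0.0001948792545445902
(-19, 0, 164) [ 0.559 -0.219  0.164] [-0.0047 -0.0031  0.0013]
(6, 0, 152) [ 0.584 -0.224  0.152] [ 0.0786 -0.0032  0.0415]
(27, 0, 132) [ 0.604 -0.229  0.132] [ 0.1484 -0.0034  0.1083]
(36, 0, 122) [ 0.613 -0.231  0.122] [ 0.1783 -0.0034  0.1417]
(38.5, 0, 112) [ 0.616 -0.231  0.112] [ 0.1866 -0.0035  0.175 ]
(38.5, 0, 100) [ 0.616 -0.231  0.1  ] [ 0.1865 -0.0035  0.215 ]
```

View pics/s1.png

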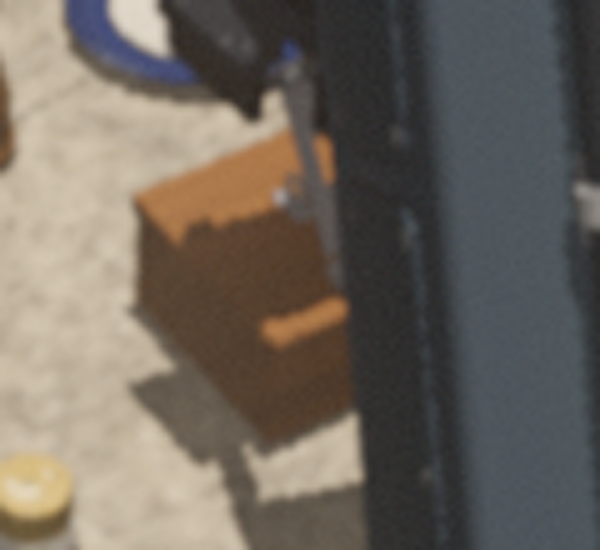

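The crop shows the strap, crop (335,270) to (290,70), past upright and leaning towards the staple at (285,197), with the finger behind it. Next comes the arc down.

```bash
python3 -m handwheel '[[0.04,-0.003,0.018,0],[0.078,-0.003,0.04,0],[0.115,-0.003,0.075,0],[0.148,-0.003,0.108,0],[0.18,-0.003,0.135,0],[0.188,-0.003,0.165,0],[0.188,-0.003,0.19,0],[0.188,-0.003,0.21,0],[0.188,-0.003,0.215,0],[0.188,-0.003,0.215,0]]'
python3 - <<'E'
from h import *
rows([(38.5,0,100)])
c=vision.camera("scene");f=c["frame"][110:220,280:400]
cv2.imwrite("pics/s2.png",cv2.resize(f,None,fx=5,fy=5,interpolation=2)[:,:,::-1])
E
```

```text
time: 4.0
position: [0.6151, -0.2297, 0.1012]
tool_rot: [0.994, -0.108, 0.001, 0.0]
ft_force: [-2.5, 1.2, 9.7]
grip_width: 0.0003
grip_force: 4.7
turn 3.2567079932949616e-06
(38.5, 0, 100) [ 0.616 -0.231  0.1  ] [0.0026 0.0049 0.004 ]
```

View pics/s2.png

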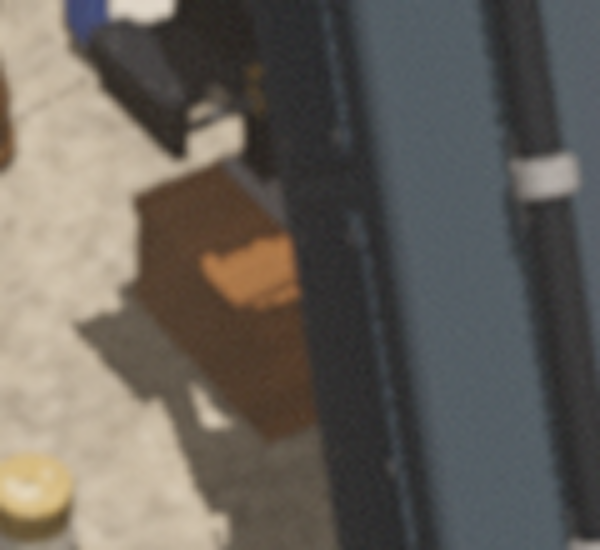

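The crop shows the strap low over the lid at about (265,190), mostly hidden by the arm. The fingertips stopped at 93 mm with 10 N upward, which is the height of the flat strap. I'll retract straight up and then back towards the robot, and check.

```bash
python3 -m handwheel '[[0,0,-0.05,0],[0,0,-0.15,0],[0,0,-0.28,0],[0,0,-0.4,0],[0,0,-0.45,0],[-0.12,0,-0.45,0],[-0.24,0,-0.45,0],[-0.36,0,-0.45,0],[-0.45,0,-0.45,0],[-0.45,0,-0.45,0],[-0.45,0,-0.45,0],[-0.45,0,-0.45,0]]'
python3 - <<'E'
from h import *
c=vision.camera("wrist");f=c["frame"]
t=vision.camera("top")
for l in("chest_hasp_tip","long_hasp_tip"): print(l,vision.look_for("top",l)[:1])
print(proj(t,[W(-45+100*np.cos(a),0,91+100*np.sin(a)) for a in(0,.15,.3)]))
g=cv2.resize(t["frame"][150:260,330:435],(400,420),interpolation=2)
cv2.imwrite("pics/e.png",np.hstack([cv2.resize(f,(400,420)),g])[:,:,::-1])
print(robot.get_obs()["ft_force"])
E
```

```text
time: 5.05
position: [0.484, -0.2013, 0.2347]
tool_rot: [0.994, -0.108, 0.001, 0.001]
ft_force: [0.7, -0.5, 0.7]
grip_width: 0.0007
grip_force: 0.0
chest_hasp_tip [{'point': [208.7, 389.1], 'conf': 0.79}]
long_hasp_tip [{'point': [222.6, 171.8], 'conf': 0.55}]
[[388.49064545 184.36057928]
 [390.14921782 183.87588921]
 [391.6124375  184.41381091]]
[-0.22234078  0.28757597 -0.84685895]
```

View pics/e.png

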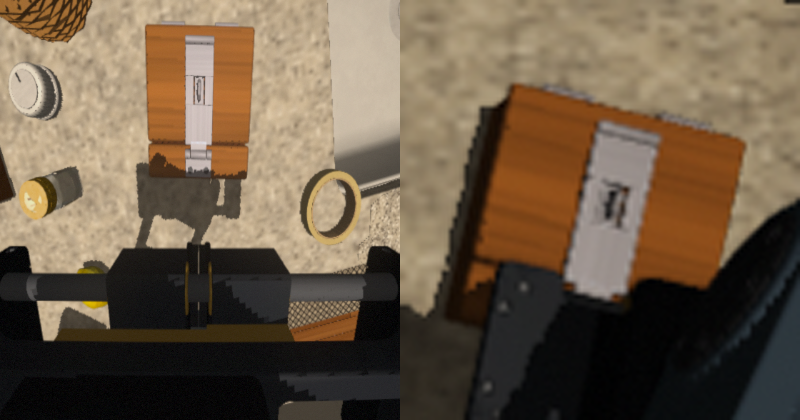

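Both views show the strap lying flat over the lid with the staple through its slot, at (199,90) on the left and (612,203) on the right. The long box's hasp has not moved and the robot is clear of everything.

```bash
python3 -c "
from rig import job
print(job.hand_in())"
```

```text
the job is handed in; nothing more can be done
None
```

The tea chest's hasp lies flat over its staple, the long box's hasp was not touched, and the job was handed in at about 5 s; the hand-in returned no verdict.

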